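# Sweep the oak offcuts into the ash pan

## Task

Sweep the three oak offcuts lying on the walnut ledge into the steel ash pan through its open front, pushing them along the ledge with the fingers and never picking them up. All three must end up wholly inside the pan, past its front edge, with the garlic keeper, timer, brush and tongs left where they stand.

Things in the scene. Friction and masses are not known exactly. Their poses are not given: they have to be found in the camera images.
- ash_pan: Steel ash pan like a dustpan, fixed to the ledge, 150 deep (x) by 226 wide (y), open front, three walls 35 high, 3 thick. Origin at ledge height under its middle; +x points from the open front (x = -75) to the back wall (inner face x = +72); side walls' inner faces at y = +-110. Floor 2 above the ledge. A 22 thick, 37 high handle sticks out behind the back wall to x = +191.
- ash_pan_mouth (a point): Middle of the pan's open front edge, at ledge height. The front 30 of the floor is a lip sloping down to the ledge, so things slide in. The open front looks to the robot's right (world -y), turned up to about 11 degrees either way.
- offcut1_mid (a point): Centre of an oak offcut (offcut1): a loose pale wood block 44 (its x) by 26 (its y) by 20 high, with bark on one long side, about 16 g, lying flat on the ledge, so this point is 10 above the ledge. The three are alike and lie to the right of the pan, at least 85 apart, at any yaw.
- offcut2_mid (a point): Centre of an oak offcut (offcut2): a loose pale wood block 44 (its x) by 26 (its y) by 20 high, with bark on one long side, about 16 g, lying flat on the ledge, so this point is 10 above the ledge. The three are alike and lie to the right of the pan, at least 85 apart, at any yaw.
- offcut3_mid (a point): Centre of an oak offcut (offcut3): a loose pale wood block 44 (its x) by 26 (its y) by 20 high, with bark on one long side, about 16 g, lying flat on the ledge, so this point is 10 above the ledge. The three are alike and lie to the right of the pan, at least 85 apart, at any yaw.
- garlic_keeper: Cream ceramic garlic keeper with lid and knob, loose, 104 diameter, 121 high; origin at the centre of its underside. Stands beyond the work, to be left alone.
- timer: White plastic timer, loose disc of 72 diameter, 33 high, with a dial and button on top; origin at the centre of its underside. To be left alone.
- basting_brush: Hard silicone basting brush lying on the ledge, loose, handle 18 thick along its x from x = -109 to +41, 40 wide head from there to x = +99, 18 high; origin on the ledge under it. To be left alone.
- tongs: Stainless tongs lying on the ledge, loose, along their own x from x = -125 to +121, 60 wide, 22 high; origin on the ledge under their middle. At the right end, to be left alone.
Not all that is in view belongs to the job. What is shaped like the part that bears offcut1_mid but blue is not meant.

How it is judged (in metres and radians):
At the end, for the whole second after the job is handed in: The centre of every offcut is within the pan: at least 15 mm behind the pan's front edge and between its walls, below 40 mm above the ledge, at rest (under 20 mm/s); keeper, timer, brush and tongs within 15 mm of where they started (x of offcut1_mid in the frame of ash_pan between -0.06 and 0.072 m and y of offcut1_mid in the frame of ash_pan between -0.11 and 0.11 m and height (world z) of each of offcut1_mid, offcut2_mid, offcut3_mid below 0.04 m and linear speed of each of offcut1, offcut2, offcut3 below 0.02 m/s and x of offcut2_mid in the frame of ash_pan between -0.06 and 0.072 m and y of offcut2_mid in the frame of ash_pan between -0.11 and 0.11 m and x of offcut3_mid in the frame of ash_pan between -0.06 and 0.072 m and y of offcut3_mid in the frame of ash_pan between -0.11 and 0.11 m and distance of each of garlic_keeper, timer, basting_brush, tongs from where it was at the start of the episode below 0.015 m); the robot touches nothing.
It fails at once if an offcut is lifted or tossed (its centre rises above 40 mm) (height (world z) of any of offcut1_mid, offcut2_mid, offcut3_mid above 0.04 m).
It fails at once if the garlic keeper moved by more than 15 mm (distance of garlic_keeper from where it was at the start of the episode above 0.015 m).
It fails at once if the timer moved by more than 15 mm (distance of timer from where it was at the start of the episode above 0.015 m).
It fails at once if the basting brush moved by more than 15 mm (distance of basting_brush from where it was at the start of the episode above 0.015 m).
It fails at once if the tongs moved by more than 15 mm (distance of tongs from where it was at the start of the episode above 0.015 m).
It also fails if it takes over 72 s, if anything falls off the work surface, if the arm or the gripper's body presses on something with over 40 N, if the wrist force passes 120 N, or if a joint passes its speed limit or range.

## Robot

A 6-joint arm with a two-finger parallel gripper is mounted at the origin on the work surface. World frame = base frame: x ahead of the robot, y to its left, z up, the work surface at z = 0. Lengths are in mm, angles in rad, forces in N, time in s.
With the tool pointing down it reaches from about 375 to 825 mm from the base axis. Payload 5.5 kg.
Tool frame: the origin (TCP) lies between the finger pads; the fingertips stand 19 mm ahead of it and the grasp point (between the pads) is the TCP; z points along the fingers, y is the line along which they close (so a half turn about z gives the same grasp; the last joint's range is limited). The gripper opens to 85 mm and grips with 20 to 120 N. Pads are 22 mm wide; open, the fingers measure 114 mm over their backs; the gripper's body (76 mm by 85 mm) begins 54 mm behind the grasp point. The pads swing forward as they close: fully open they stand 13 mm farther back than shut.
Start: joints at [1.281, 0.314, -0.047, 1.21, 0, 1.571], TCP at [171.453, 574.977, 250.299] pointing down, gripper open.
Joint ranges: [-2.67, 2.67], [-0.69, 1.73], [-1.03, 1.25], [-2.08, 2.16], [-1.42, 1.45], [-3.14, 3.14]. Speed limits (rad/s): [2.39, 2.39, 3.01, 3.14, 3.14, 3.14].

## Interface

Orientations are given as a rotation vector (axis times angle).
In Python, from rig import ctrl gives the robot as it stands. The module is installed in compiled form; this text tells all that it offers.
- The arm moves only by the tool step_arm, never from a script. Its argument "rows" is a list of rows, each a list of 7 numbers: the shift along the tool's x, y, z in units of 0.08 m (1.0 is 0.08 m), then the turn, a rotation vector about the tool's x, y, z in units of 90 degrees (1.0 is 90 degrees), then the gripper's target within -1 to 1 (fully open at 1, half-way at 0, shut at -1). In form: [[x, y, z, ax, ay, az, grip], ...]. A call has 1 to 12 rows; each row is the pose to reach, as a shift and turn from the pose commanded when the call began, along the tool's axes at that moment; what a row does not reach only later rows make up. A row lasts 1/10 s, in which the tool goes at most 50 mm and 8.59 degrees, less where a joint would pass 70% of its speed; a pose out of reach is approached as far as the arm can. A call with a number of a shift or a turn outside -1 to 1 is refused whole. A call with a gripper value outside its range is refused whole. The fingers move at their own pace and stop on an object; "newtons" is the grip in N (left out, the last holds). Time passes only in rows, so rows that repeat a pose let the fingers close. It gives the time, the measured TCP pose, the force, the opening and the grip force at its end, in the units of the state.
- ctrl.get_state(): the state, without advancing time (a new reading comes with each control period).
- ctrl.grab_frame(name): name is "scene" or "side" or "wrist"; returns the picture (420x560x3 uint8, red, green, blue); there is no depth.
- ctrl.get_calibration(name): a dict with "mtx" (3x3 intrinsics, pixels), "world_to_cam" (4x4, takes a point from world to camera coordinates). Camera axes: x right, y up, looking along -z (the intrinsics and any distortion apply to the point x, -y, -z); pixel columns grow to the right and rows downward; lengths in mm; the calibration is good to about 2 mm. A picture is of the moment at which its call begins: read the wrist's pose just before it. get_calibration takes no time and is no camera call; for the wrist camera it gives the pose at the moment of the call.
- ctrl.finish_job(): hands the job in; it is judged then, once.
Trained networks look in the newest picture that a camera, given by its name, has taken for a name from the list of things; names that differ only in an ending like _2 or _b are one class to them, and where a whole thing is asked for, a point or a joint stands for the part that bears it (a point fixed in the world has none). Each returns a list of dicts, best first, with "p" (0 to 1); they miss things now and then, are a little off and sometimes report something else, mostly with a low value. They report only what shows in the picture. A call takes as long as a camera call. They do not tell look-alikes from the thing itself.
- ctrl.find_in(camera, name): "xy" ([column, row] in pixels, amid what is visible of it).
The state is a dict: "t": time; "joint_positions": joint angles; "joint_vel": joint speeds; "tau": joint torques, N m; "tcp_pos": TCP position; "eef_rot": TCP orientation; "force": force on the tool from outside, world axes, zero at the start; "wrist_torque": the same for the moment, N m; "finger_gap": finger opening in mm; "grip_force": force on a finger pad.
Only numpy, scipy, OpenCV 4.12 (cv2) and the standard library are available. Lean on these libraries where they do the work, as an engineer would, in place of code of your own. Each camera call takes 0.05 s, during which the arm holds its last target. There are 200 camera calls.

## Working session

There is one attempt and no reset: what is moved stays moved. The work goes in short steps, Python scripts to look and compute and a tool call to move; the robot and the scene stay as the last step left them, time stands still between calls to the robot, and variables do not carry over. Pictures are saved under pics/ and viewed, at most 10 in all, crops included, and the job is handed in when it is done.

Besides the shell and the picture viewer there is one more tool, called after "Emit:" as name(argument=value, ...), one argument or row to a line, values as JSON. step_arm: Moves the arm, as the interface text tells. Its arguments: {"type":"object","properties":{"rows":{"type":"array","items":{"type":"array","items":{"type":"number"}}},"newtons":{"type":"number"}},"required":["rows"]}

```bash
mkdir -p pics; cat > h.py <<'E'
import numpy as np, cv2
from rig import ctrl
def ray(cam,uv,z):
    c=ctrl.get_calibration(cam); K=np.array(c["mtx"]);T=np.array(c["world_to_cam"])
    d=np.linalg.inv(K)@[uv[0],uv[1],1]; d=np.array([d[0],-d[1],-d[2]])
    R=T[:3,:3];o=-R.T@T[:3,3];w=R.T@d
    return o+w*(z-o[2])/w[2]
def proj(cam,P):
    c=ctrl.get_calibration(cam); K=np.array(c["mtx"]);T=np.array(c["world_to_cam"])
    p=T[:3,:3]@np.array(P,float)+T[:3,3]; q=K@[p[0],-p[1],-p[2]]; return q[:2]/q[2]
E
python3 - <<'E'
from h import *
for c in ["scene","side"]:
    f=ctrl.grab_frame(c); cv2.imwrite(f"pics/{c}0.png",f[:,:,::-1])
    for n,z in [("ash_pan",10),("offcut1_mid",10),("garlic_keeper",60),("timer",16),("basting_brush",9),("tongs",11)]:
        for r in ctrl.find_in(c,n): print(c,n,np.round(r["xy"]),round(r["p"],2),ray(c,r["xy"],z).round())
s=ctrl.get_state();print(s["t"],s["tcp_pos"],s["eef_rot"],s["finger_gap"])
E
```

```text
scene ash_pan [407. 204.] 0.88 [551. 218.  10.]
scene offcut1_mid [234. 223.] 0.69 [ 631. -221.   10.]
scene offcut1_mid [273. 166.] 0.67 [ 433. -133.   10.]
scene offcut1_mid [276. 210.] 0.49 [ 584. -118.   10.]
scene garlic_keeper [336. 272.] 0.7 [794.  25.  60.]
scene garlic_keeper [248. 262.] 0.42 [ 775. -170.   60.]
scene timer [248. 261.] 0.89 [ 745. -176.   16.]
scene basting_brush [188. 228.] 0.67 [ 650. -334.    9.]
scene tongs [134. 192.] 0.61 [ 543. -491.   11.]
side ash_pan [199. 143.] 0.77 [558. 218.  10.]
side offcut1_mid [319. 235.] 0.75 [ 623. -219.   10.]
side offcut1_mid [280. 212.] 0.7 [ 595. -116.   10.]
side offcut1_mid [209. 242.] 0.64 [ 429. -122.   10.]
side garlic_keeper [314. 141.] 0.85 [765.   9.  60.]
side timer [355. 205.] 0.68 [ 736. -189.   16.]
side basting_brush [361. 272.] 0.69 [ 633. -339.    9.]
side tongs [358. 362.] 0.89 [ 511. -482.   11.]
0.7 [171.47526612 574.99942948 250.3243021 ] [4.53680325e-01 3.10864546e+00 7.93305938e-05] 85.55500335403264
```

View pics/scene0.png

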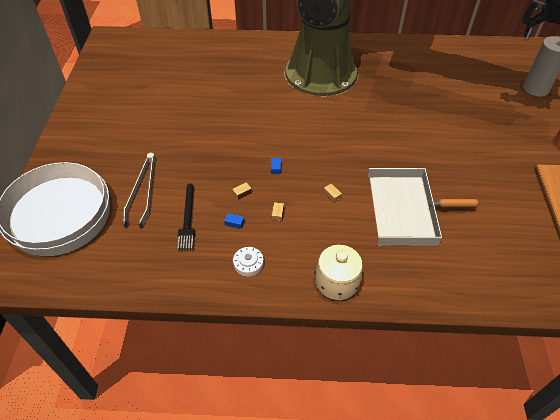

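View pics/side0.png

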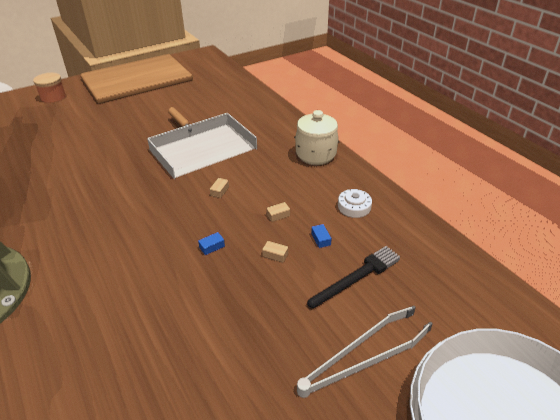

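The scene shows three pale oak blocks at scene (242,190), (278,212) and (333,192), and two blue look-alikes at (276,166) and (234,221). The pale ones fit "pale wood", so the blue ones are to be left alone. The pan's mouth is at columns ~370, rows 169–243. I'll confirm with one crop and segment.

```bash
python3 - <<'E'
from h import *
def blobs(cam,im,roi):
    hsv=cv2.cvtColor(im,cv2.COLOR_BGR2HSV)
    m=cv2.inRange(hsv,(10,60,140),(28,200,255)); 
    mm=np.zeros_like(m);x0,y0,x1,y1=roi;mm[y0:y1,x0:x1]=m[y0:y1,x0:x1]
    n,l,st,c=cv2.connectedComponentsWithStats(mm)
    for i in range(1,n):
        if st[i,4]>40:
            ys,xs=np.where(l==i); P=np.array([ray(cam,(x,y),14)[:2] for x,y in zip(xs,ys)])
            r=cv2.minAreaRect(P.astype(np.float32))
            print(cam,c[i].round(1),st[i,4],P.mean(0).round(),np.round(r[0]),np.round(r[1]),round(r[2]))
a=cv2.imread("pics/scene0.png");b=cv2.imread("pics/side0.png")
blobs("scene",a,(210,140,355,235)); blobs("side",b,(180,165,340,270))
for uv in [(369,169),(374,243),(425,169),(439,243)]: print("pan scene top",uv,ray("scene",uv,35).round())
for uv in [(169,171),(255,148),(150,148),(229,119)]: print("pan side top",uv,ray("side",uv,35).round())
cv2.imwrite("pics/crop.png",cv2.resize(a[145:280,180:450],(800,400),interpolation=cv2.INTER_CUBIC))
E
```

```text
scene [228.5 142.2] 109 [ 350. -263.] [ 350. -255.] [123.  11.] 90
scene [268.2 154.5] 121 [ 394. -148.] [ 398. -138.] [172.  20.] 83
scene [325.3 186.6] 285 [505.   9.] [513.  -7.] [179.  48.] 86
scene [241.3 188.1] 130 [ 520. -212.] [ 520. -212.] [25. 44.] 37
scene [220.3 193.4] 84 [ 540. -265.] [ 539. -263.] [14. 58.] 2
scene [278.8 194.2] 112 [ 536. -112.] [534. -99.] [ 20. 213.] 5
scene [319.7 207.7] 753 [577.  -6.] [576.  -8.] [ 49. 180.] 2
scene [214.4 207.8] 52 [ 588. -274.] [ 591. -271.] [48. 24.] 63
scene [273.6 209.5] 191 [ 588. -123.] [ 580. -141.] [87. 45.] 78
scene [314.4 219.6] 240 [616. -20.] [615. -10.] [ 14. 177.] 1
scene [273.6 225.4] 48 [ 638. -121.] [ 638. -121.] [  3. 111.] 2
scene [334.1 225.9] 52 [633.  29.] [633.  29.] [94.  5.] 86
scene [253.1 233.1] 239 [ 663. -170.] [ 661. -163.] [  9. 226.] 2Traceback (most recent call last):
  File "<stdin>", line 13, in <module>
  File "<stdin>", line 9, in blobs
  File "h.py", line 4, in ray
    c=ctrl.get_calibration(cam); K=np.array(c["mtx"]);T=np.array(c["world_to_cam"])
ValueError: time passes only in moves, steps and waits
```

```bash
cat > h.py <<'E'
import numpy as np, cv2
from rig import ctrl
_c={}
def cal(cam):
    if cam not in _c: _c[cam]=ctrl.get_calibration(cam)
    return np.array(_c[cam]["mtx"]),np.array(_c[cam]["world_to_cam"])
def ray(cam,uv,z):
    K,T=cal(cam)
    d=np.linalg.inv(K)@[uv[0],uv[1],1]; d=np.array([d[0],-d[1],-d[2]])
    R=T[:3,:3];o=-R.T@T[:3,3];w=R.T@d
    return o+w*(z-o[2])/w[2]
def proj(cam,P):
    K,T=cal(cam)
    p=T[:3,:3]@np.array(P,float)+T[:3,3]; q=K@[p[0],-p[1],-p[2]]; return q[:2]/q[2]
def blobs(cam,im,roi,z=16):
    hsv=cv2.cvtColor(im,cv2.COLOR_BGR2HSV)
    m=cv2.inRange(hsv,(12,50,185),(30,190,255))
    mm=np.zeros_like(m);x0,y0,x1,y1=roi;mm[y0:y1,x0:x1]=m[y0:y1,x0:x1]
    n,l,st,c=cv2.connectedComponentsWithStats(mm)
    for i in range(1,n):
        if st[i,4]>40:
            ys,xs=np.where(l==i); P=np.array([ray(cam,(x,y),z)[:2] for x,y in zip(xs,ys)])
            r=cv2.minAreaRect(P.astype(np.float32))
            print(cam,c[i].round(1),st[i,4],P.mean(0).round(),np.round(r[0]),np.round(r[1]),round(r[2]))
E
python3 - <<'E'
from h import *
a=cv2.imread("pics/scene0.png");b=cv2.imread("pics/side0.png")
blobs("scene",a,(210,140,355,235)); blobs("side",b,(180,165,340,270))
for uv in [(369,169),(374,243),(425,169),(439,243)]: print("pan scene top",uv,ray("scene",uv,35).round())
for uv in [(169,171),(255,148),(150,148),(229,119)]: print("pan side top",uv,ray("side",uv,35).round())
cv2.imwrite("pics/crop.png",cv2.resize(a[145:280,180:450],(800,400),interpolation=cv2.INTER_CUBIC))
E
```

```text
scene [241.3 188.2] 124 [ 522. -211.] [ 521. -211.] [25. 43.] 37
scene [332.6 190.2] 122 [518.  27.] [518.  27.] [43. 24.] 37
scene [277.4 209.1] 136 [ 588. -114.] [ 587. -114.] [25. 44.] 84
side [218.8 184. ] 139 [524.  31.] [524.  31.] [44. 25.] 38
side [277.8 208.1] 165 [ 593. -110.] [ 593. -110.] [25. 43.] 85
side [274.9 247.7] 217 [ 528. -208.] [ 528. -207.] [26. 43.] 35
pan scene top (369, 169) [456. 124.  35.]
pan scene top (374, 243) [695. 120.  35.]
pan scene top (425, 169) [450. 272.  35.]
pan scene top (439, 243) [688. 273.  35.]
pan side top (169, 171) [440. 110.  35.]
pan side top (255, 148) [650.  90.  35.]
pan side top (150, 148) [436. 223.  35.]
pan side top (229, 119) [659. 246.  35.]
```

View pics/crop.png

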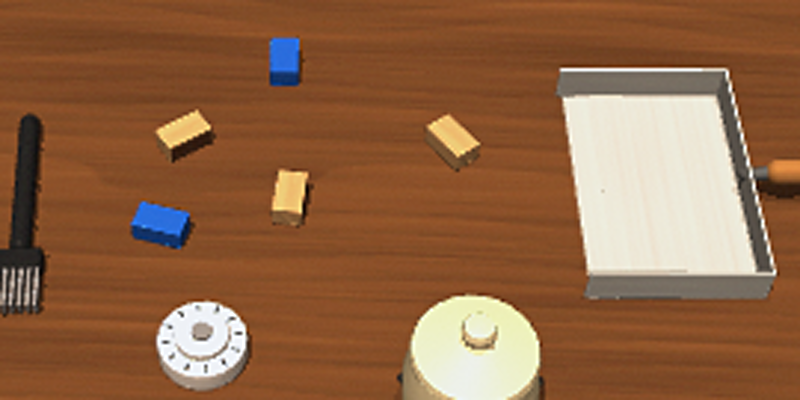

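The crop confirms it: the oak blocks are A≈(522,-209), B≈(590,-112) and C≈(521,30), with the pan mouth near y≈120, x≈455–680. I'm moving now: align the tool (its y to world x), with a small finger gap as a two-point pusher.

Emit:
step_arm(
  rows=[
    [-0.82, -0.77, 0, 0, 0, 0.816, -0.53],
    [-0.82, -0.77, 0, 0, 0, 0.816, -0.53],
    [-0.82, -0.77, 0, 0, 0, 0.816, -0.53],
    [-0.82, -0.77, 0, 0, 0, 0.816, -0.53],
    [-0.82, -0.77, 0, 0, 0, 0.816, -0.53],
    [-0.82, -0.77, 0, 0, 0, 0.816, -0.53],
    [-0.82, -0.77, 0, 0, 0, 0.816, -0.53],
    [-0.82, -0.77, 0, 0, 0, 0.816, -0.53],
    [-0.82, -0.77, 0, 0, 0, 0.816, -0.53],
    [-0.82, -0.77, 0, 0, 0, 0.816, -0.53],
    [-0.82, -0.77, 0, 0, 0, 0.816, -0.53],
    [-0.82, -0.77, 0, 0, 0, 0.816, -0.53],
  ],
)

```text
t: 1.9
tcp_pos: [216.7, 497.2, 250.4]
eef_rot: [-2.221, -2.222, -0.0]
force: [-0.9, -0.3, 0.8]
finger_gap: 19.9
grip_force: 0.0
```

Emit:
step_arm(
  rows=[
    [-0.93, 0.55, 0, 0, 0, 0, -0.53],
    [-0.93, 0.55, 0, 0, 0, 0, -0.53],
    [-0.93, 0.55, 0, 0, 0, 0, -0.53],
  ],
)

```text
t: 2.2
tcp_pos: [261.9, 419.6, 250.4]
eef_rot: [2.224, 2.217, -0.001]
force: [-0.4, 0.5, -0.5]
finger_gap: 19.9
grip_force: 0.0
```

Emit:
step_arm(
  rows=[
    [-0.93, 0.55, 0, 0, 0, 0, -0.53],
    [-0.93, 0.55, 0, 0, 0, 0, -0.53],
    [-0.93, 0.55, 0, 0, 0, 0, -0.53],
  ],
)

```text
t: 2.5
tcp_pos: [305.8, 345.9, 250.5]
eef_rot: [2.225, 2.217, -0.0]
force: [0.2, 0.6, 0.4]
finger_gap: 19.9
grip_force: 0.0
```

Emit:
step_arm(
  rows=[
    [-0.93, 0.55, 0, 0, 0, 0, -0.53],
    [-0.93, 0.55, 0, 0, 0, 0, -0.53],
    [-0.93, 0.55, 0, 0, 0, 0, -0.53],
  ],
)

```text
t: 2.8
tcp_pos: [349.8, 272.1, 250.5]
eef_rot: [2.225, 2.217, 0.0]
force: [-0.1, 1.3, -0.3]
finger_gap: 20.2
grip_force: 0.0
```

Emit:
step_arm(
  rows=[
    [-0.93, 0.55, 0, 0, 0, 0, -0.53],
    [-0.93, 0.55, 0, 0, 0, 0, -0.53],
    [-0.93, 0.55, 0, 0, 0, 0, -0.53],
  ],
)

```text
t: 3.1
tcp_pos: [394.0, 198.1, 250.5]
eef_rot: [2.225, 2.217, 0.001]
force: [-1.1, 0.3, -0.2]
finger_gap: 19.7
grip_force: 0.0
```

Emit:
step_arm(
  rows=[
    [-0.93, 0.55, 0, 0, 0, 0, -0.53],
    [-0.93, 0.55, 0, 0, 0, 0, -0.53],
    [-0.93, 0.55, 0, 0, 0, 0, -0.53],
  ],
)

```text
t: 3.4
tcp_pos: [438.2, 124.0, 250.4]
eef_rot: [2.225, 2.217, 0.001]
force: [0.2, 1.2, 0.3]
finger_gap: 20.2
grip_force: 0.0
```

Emit:
step_arm(
  rows=[
    [-0.93, 0.55, 0, 0, 0, 0, -0.53],
    [-0.93, 0.55, 0, 0, 0, 0, -0.53],
    [-0.93, 0.55, 0, 0, 0, 0, -0.53],
    [-0.93, 0.55, 0, 0, 0, 0, -0.53],
  ],
)

```text
t: 3.8
tcp_pos: [480.4, 51.7, 250.1]
eef_rot: [-2.221, -2.22, -0.001]
force: [-0.0, 0.0, 0.8]
finger_gap: 20.1
grip_force: 0.0
```

```bash
python3 - <<'E'
from h import *
f=ctrl.grab_frame("wrist")[:,:,::-1].copy(); cv2.imwrite("pics/w1.png",f)
blobs("wrist",f,(0,0,560,420),20)
for u,z in [((369,168.6),35),((378.4,237.8),35),((378.4,245.3),0),((425.3,168.3),35),((441.5,236.8),35)]: print(u,ray("scene",u,z).round())
b=cv2.imread("pics/scene0.png"); blobs("scene",b,(210,140,355,235),20)
E
```

```text
wrist [325.9 197.1] 1023 [522.  26.] [522.  26.] [43. 25.] 39
wrist [380.3 314.4] 558 [ 588. -111.] [ 590. -114.] [25. 43.] 85
wrist [313.7 381. ] 219 [ 515. -204.] [ 513. -204.] [18. 31.] 2
(369, 168.6) [455. 124.  35.]
(378.4, 237.8) [679. 131.  35.]
(378.4, 245.3) [677. 137.   0.]
(425.3, 168.3) [448. 273.  35.]
(441.5, 236.8) [670. 282.  35.]
scene [241.3 188.2] 124 [ 525. -211.] [ 525. -211.] [25. 43.] 37
scene [332.6 190.2] 122 [522.  27.] [521.  27.] [43. 24.] 37
scene [277.4 209.1] 136 [ 591. -114.] [ 590. -114.] [25. 44.] 84
```

View pics/w1.png

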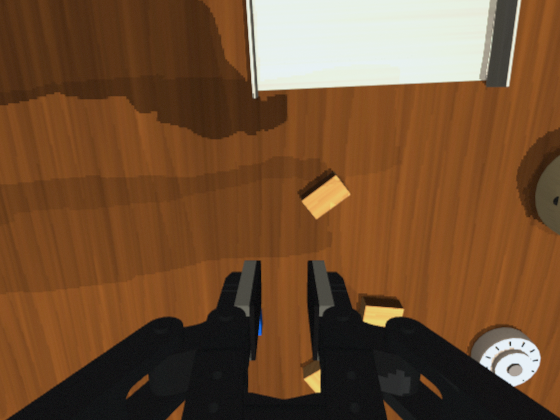

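Wrist view: block C at (326,197) px in front of the pan, whose mouth edge is at row ~88; B is at (380,314) px. The three cameras agree. Next I go behind C and descend.

Emit:
step_arm(
  rows=[
    [-0.94, 0.52, 0.9, 0, 0, 0, -0.53],
    [-0.94, 0.52, 0.9, 0, 0, 0, -0.53],
    [-0.94, 0.52, 0.9, 0, 0, 0, -0.53],
    [-0.94, 0.52, 0.9, 0, 0, 0, -0.53],
  ],
)

```text
t: 4.25
tcp_pos: [520.9, -23.9, 176.8]
eef_rot: [-2.22, -2.218, 0.003]
force: [-0.2, -0.0, 0.2]
finger_gap: 19.8
grip_force: 0.0
```

Emit:
step_arm(
  rows=[
    [0, 0, 0.5, 0, 0, 0, -0.53],
    [0, 0, 1, 0, 0, 0, -0.53],
    [0, 0, 1, 0, 0, 0, -0.53],
  ],
)

```text
t: 4.55
tcp_pos: [518.0, -22.5, 95.3]
eef_rot: [-2.216, -2.219, 0.007]
force: [-0.7, 0.2, -0.9]
finger_gap: 19.9
grip_force: 0.0
```

Emit:
step_arm(
  rows=[
    [0, 0, 0.3, 0, 0, 0, -0.53],
    [0, 0, 0.6, 0, 0, 0, -0.53],
    [0, 0, 0.8, 0, 0, 0, -0.53],
    [0, 0, 0.83, 0, 0, 0, -0.53],
    [0, 0, 0.85, 0, 0, 0, -0.53],
    [0, 0, 0.85, 0, 0, 0, -0.53],
  ],
)

```text
t: 5.15
tcp_pos: [523.2, -24.1, 32.1]
eef_rot: [2.22, 2.22, 0.003]
force: [-0.0, 0.7, 0.2]
finger_gap: 20.3
grip_force: 0.0
```

```bash
python3 - <<'E'
from h import *
f=ctrl.grab_frame("side")[:,:,::-1].copy()
cv2.imwrite("pics/s1.png",cv2.resize(f[120:270,150:350],(800,600),interpolation=cv2.INTER_CUBIC))
s=ctrl.get_state();p=s["tcp_pos"];print(s["t"],p.round(1) if hasattr(p,'round') else p,s["force"])
for dx in(-25,25):
  for z in (0,5,20):print(dx,z,(proj("side",[p[0]+dx,p[1],z])-[150,120])*4)
E
```

```text
5.2 [523.2 -24.3  32. ] [-0.13904501  0.53410053  0.14066749]
-25 0 [278.94300219 347.38866104]
-25 5 [278.13017546 340.25621988]
-25 20 [275.66168571 318.59556685]
25 0 [361.35684386 316.4887022 ]
25 5 [360.80589866 309.39898931]
25 20 [359.13311106 287.87310305]
```

View pics/s1.png

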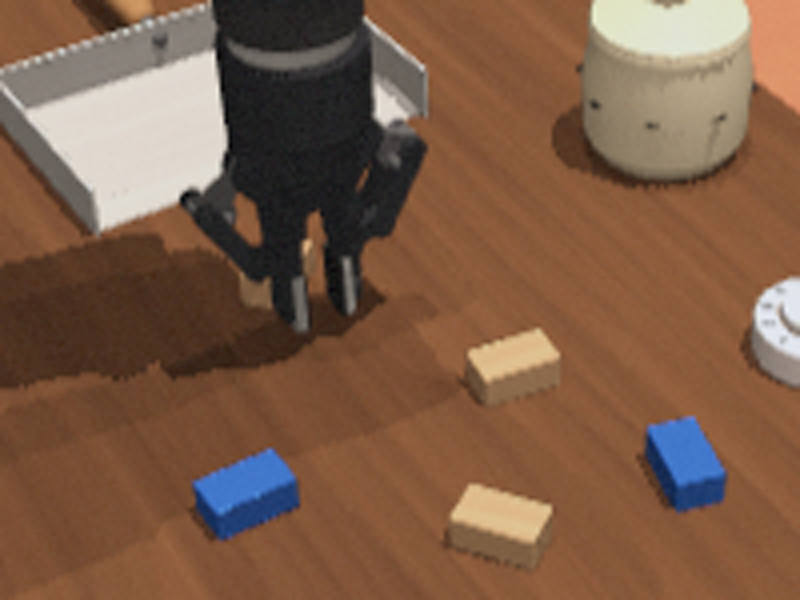

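The side view shows fingertips at (302,330) in the crop, roughly 13 above the ledge, just behind block C. I'll lower 8 and push +y slowly.

Emit:
step_arm(
  rows=[
    [0, 0, 0.1, 0, 0, 0, -0.53],
    [0.1, 0, 0.1, 0, 0, 0, -0.53],
    [0.2, 0, 0.1, 0, 0, 0, -0.53],
    [0.3, 0, 0.1, 0, 0, 0, -0.53],
    [0.4, 0, 0.1, 0, 0, 0, -0.53],
    [0.5, 0, 0.1, 0, 0, 0, -0.53],
    [0.6, 0, 0.1, 0, 0, 0, -0.53],
    [0.7, 0, 0.1, 0, 0, 0, -0.53],
    [0.8, 0, 0.1, 0, 0, 0, -0.53],
    [0.9, 0, 0.1, 0, 0, 0, -0.53],
    [0.9, 0, 0.1, 0, 0, 0, -0.53],
  ],
)

```text
t: 6.3
tcp_pos: [522.0, 48.4, 22.3]
eef_rot: [-2.221, -2.222, -0.0]
force: [0.1, -1.5, 0.3]
finger_gap: 20.3
grip_force: 0.0
```

```bash
python3 - <<'E'
from h import *
f=ctrl.grab_frame("wrist")[:,:,::-1].copy(); blobs("wrist",f,(0,0,560,420),20)
f=ctrl.grab_frame("scene")[:,:,::-1].copy(); blobs("scene",f,(210,140,365,235),20)
print(ctrl.get_state()["force"])
E
```

```text
wrist [344.4 220.8] 1830 [544.  81.] [543.  78.] [16. 22.] 16
scene [241.3 188.2] 124 [ 525. -211.] [ 525. -211.] [25. 43.] 37
scene [277.4 209.1] 136 [ 591. -114.] [ 590. -114.] [25. 44.] 84
[ 0.24265592 -0.51251649  0.28119968]
```

```bash
python3 - <<'E'
from h import *
f=ctrl.grab_frame("wrist")[:,:,::-1].copy(); cv2.imwrite("pics/w2.png",f)
E
```

```text
(no output)
```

View pics/w2.png

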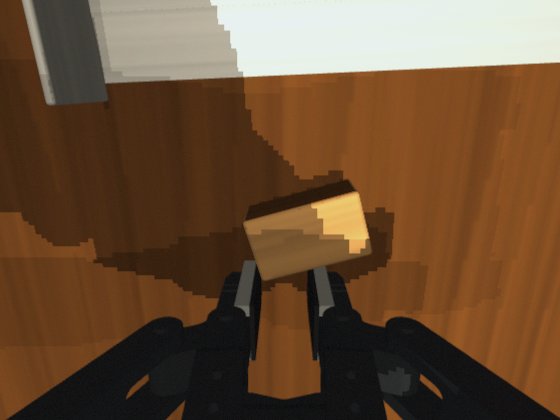

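The wrist view shows block C (307,235) resting against the fork, turning square to it, ~9 mm right of centre. I'll carry on with a slight drift to +x.

Emit:
step_arm(
  rows=[
    [0.1, 0.02, 0, 0, 0, 0, -0.53],
    [0.2, 0.04, 0, 0, 0, 0, -0.53],
    [0.3, 0.06, 0, 0, 0, 0, -0.53],
    [0.4, 0.08, 0, 0, 0, 0, -0.53],
    [0.5, 0.1, 0, 0, 0, 0, -0.53],
    [0.6, 0.1, 0, 0, 0, 0, -0.53],
    [0.7, 0.1, 0, 0, 0, 0, -0.53],
    [0.8, 0.1, 0, 0, 0, 0, -0.53],
    [0.9, 0.1, 0, 0, 0, 0, -0.53],
  ],
)

```text
t: 7.35
tcp_pos: [529.9, 120.1, 22.3]
eef_rot: [-2.222, -2.221, 0.0]
force: [-0.1, -0.2, 0.1]
finger_gap: 20.2
grip_force: 0.1
```

Emit:
step_arm(
  rows=[
    [0.1, 0, 0, 0, 0, 0, -0.53],
    [0.2, 0, 0, 0, 0, 0, -0.53],
    [0.3, 0, 0, 0, 0, 0, -0.53],
    [0.4, 0, 0, 0, 0, 0, -0.53],
    [0.5, 0, 0, 0, 0, 0, -0.53],
    [0.6, 0, 0, 0, 0, 0, -0.53],
    [0.7, 0, 0, 0, 0, 0, -0.53],
    [0.8, 0, 0, 0, 0, 0, -0.53],
    [0.9, 0, 0, 0, 0, 0, -0.53],
    [0.9, 0, 0, 0, 0, 0, -0.53],
  ],
)

```text
t: 8.35
tcp_pos: [530.2, 192.5, 22.3]
eef_rot: [-2.221, -2.222, -0.001]
force: [0.1, -1.3, 0.6]
finger_gap: 20.1
grip_force: 0.0
```

```bash
python3 - <<'E'
from h import *
f=ctrl.grab_frame("wrist")[:,:,::-1].copy(); cv2.imwrite("pics/w3.png",f)
E
```

```text
(no output)
```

View pics/w3.png

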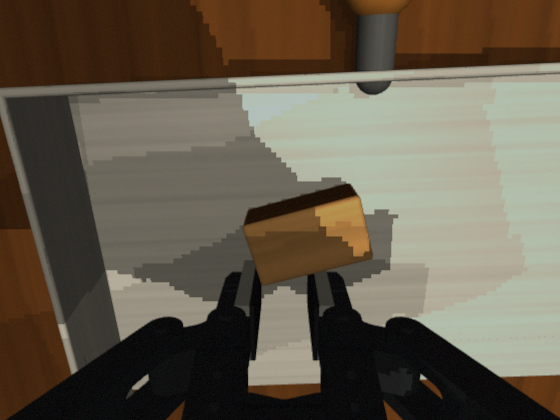

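C is well inside the pan (308,235 px, no further help needed). Next is B at (590,-114): lift, travel behind it, lower.

Emit:
step_arm(
  rows=[
    [-0.1, 0, 0, 0, 0, 0, -0.53],
    [-0.1, 0, 0.0, 0, 0, 0, -0.53],
    [-0.1, 0, -0.5, 0, 0, 0, -0.53],
    [-0.1, 0, -1, 0, 0, 0, -0.53],
    [-0.1, 0, -1, 0, 0, 0, -0.53],
  ],
)

```text
t: 8.9
tcp_pos: [533.8, 184.0, 107.6]
eef_rot: [2.221, 2.217, 0.012]
force: [0.5, 0.8, -0.2]
finger_gap: 20.0
grip_force: 0.0
```

Emit:
step_arm(
  rows=[
    [-0.43, 0.08, 0, 0, 0, 0, -0.53],
    [-0.86, 0.15, 0, 0, 0, 0, -0.53],
    [-0.86, 0.15, 0, 0, 0, 0, -0.53],
  ],
)

```text
t: 9.2
tcp_pos: [542.1, 110.9, 102.0]
eef_rot: [2.227, 2.215, -0.002]
force: [0.3, 0.3, -0.2]
finger_gap: 20.2
grip_force: 0.0
```

Emit:
step_arm(
  rows=[
    [-0.43, 0.08, 0, 0, 0, 0, -0.53],
    [-0.86, 0.15, 0, 0, 0, 0, -0.53],
    [-0.86, 0.15, 0, 0, 0, 0, -0.53],
  ],
)

```text
t: 9.5
tcp_pos: [554.2, 42.6, 101.9]
eef_rot: [2.227, 2.215, -0.001]
force: [0.1, 0.5, 0.9]
finger_gap: 19.9
grip_force: 0.0
```

Emit:
step_arm(
  rows=[
    [-0.43, 0.08, 0, 0, 0, 0, -0.53],
    [-0.86, 0.15, 0, 0, 0, 0, -0.53],
    [-0.86, 0.15, 0, 0, 0, 0, -0.53],
  ],
)

```text
t: 9.8
tcp_pos: [566.4, -25.6, 102.0]
eef_rot: [2.226, 2.216, -0.001]
force: [-0.2, 1.7, -0.2]
finger_gap: 20.1
grip_force: 0.0
```

Emit:
step_arm(
  rows=[
    [-0.43, 0.08, 0, 0, 0, 0, -0.53],
    [-0.86, 0.15, 0, 0, 0, 0, -0.53],
    [-0.86, 0.15, 0, 0, 0, 0, -0.53],
  ],
)

```text
t: 10.1
tcp_pos: [578.5, -94.0, 102.1]
eef_rot: [2.225, 2.216, -0.0]
force: [0.5, 0.1, -0.3]
finger_gap: 20.1
grip_force: 0.0
```

Emit:
step_arm(
  rows=[
    [-0.43, 0.08, 0, 0, 0, 0, -0.53],
    [-0.84, 0.15, 0, 0, 0, 0, -0.53],
    [-0.84, 0.15, 0, 0, 0, 0, -0.53],
    [-0.84, 0.15, 0, 0, 0, 0, -0.53],
  ],
)

```text
t: 10.5
tcp_pos: [589.5, -158.0, 101.8]
eef_rot: [-2.222, -2.219, -0.001]
force: [-0.8, 1.2, -1.0]
finger_gap: 20.1
grip_force: 0.0
```

```bash
python3 - <<'E'
from h import *
f=ctrl.grab_frame("scene")[:,:,::-1].copy(); blobs("scene",f,(210,140,440,238),20)
for r in ctrl.find_in("scene","offcut1_mid"): print(r["xy"],r["p"],ray("scene",r["xy"],10).round())
print(ctrl.get_state()["tcp_pos"])
E
```

```text
scene [241.3 188.2] 124 [ 525. -211.] [ 525. -211.] [25. 43.] 37
scene [407.5 197.1] 135 [537. 219.] [537. 219.] [44. 25.] 16
scene [278.9 211.8] 54 [ 599. -109.] [ 598. -112.] [29. 20.] 2
[236.5, 222.1] 0.63 [ 629. -214.   10.]
[272.6, 166.9] 0.59 [ 436. -134.   10.]
[279.1, 209.0] 0.52 [ 582. -110.   10.]
[ 589.37703948 -157.35564884  101.95635883]
```

Emit:
step_arm(
  rows=[
    [0, 0, 0.5, 0, 0, 0, -0.53],
    [0, 0, 0.9, 0, 0, 0, -0.53],
    [0, 0, 0.99, 0, 0, 0, -0.53],
    [0, 0, 0.99, 0, 0, 0, -0.53],
  ],
)

```text
t: 11.0
tcp_pos: [588.5, -157.6, 22.1]
eef_rot: [-2.219, -2.22, 0.002]
force: [0.0, -0.4, -0.2]
finger_gap: 20.0
grip_force: 0.0
```

Emit:
step_arm(
  rows=[
    [0.1, 0, 0, 0, 0, 0, -0.53],
    [0.2, 0, 0, 0, 0, 0, -0.53],
    [0.3, 0, 0, 0, 0, 0, -0.53],
    [0.4, 0, 0, 0, 0, 0, -0.53],
    [0.5, 0, 0, 0, 0, 0, -0.53],
    [0.6, 0.02, 0, 0, 0, 0, -0.53],
    [0.7, 0.04, 0, 0, 0, 0, -0.53],
    [0.8, 0.06, 0, 0, 0, 0, -0.53],
    [0.9, 0.08, 0, 0, 0, 0, -0.53],
  ],
)

```text
t: 11.9
tcp_pos: [596.4, -86.4, 23.1]
eef_rot: [-2.222, -2.221, 0.0]
force: [0.2, -0.8, -0.2]
finger_gap: 20.3
grip_force: 0.1
```

Emit:
step_arm(
  rows=[
    [0.1, 0.01, 0, 0, 0, 0, -0.53],
    [0.2, 0.02, 0, 0, 0, 0, -0.53],
    [0.3, 0.03, 0, 0, 0, 0, -0.53],
    [0.4, 0.04, 0, 0, 0, 0, -0.53],
    [0.5, 0.05, 0, 0, 0, 0, -0.53],
    [0.6, 0.06, 0, 0, 0, 0, -0.53],
    [0.7, 0.07, 0, 0, 0, 0, -0.53],
    [0.8, 0.08, 0, 0, 0, 0, -0.53],
    [0.9, 0.08, 0, 0, 0, 0, -0.53],
  ],
)

```text
t: 12.8
tcp_pos: [602.9, -14.4, 23.1]
eef_rot: [2.222, 2.221, 0.0]
force: [-0.0, -0.1, 0.4]
finger_gap: 20.4
grip_force: 0.1
```

```bash
python3 - <<'E'
from h import *
f=ctrl.grab_frame("wrist")[:,:,::-1].copy(); cv2.imwrite("pics/w4.png",f)
hsv=cv2.cvtColor(f,cv2.COLOR_BGR2HSV)
m=cv2.inRange(hsv,(12,70,100),(30,190,255))
n,l,st,c=cv2.connectedComponentsWithStats(m)
for i in range(1,n):
    if st[i,4]>500: print(st[i],c[i].round(),ray("wrist",c[i],20).round())
for r in ctrl.find_in("wrist","offcut1_mid"): print(r["xy"],r["p"],ray("wrist",r["xy"],20).round())
print(ctrl.get_state()["tcp_pos"])
E
```

```text
[     0      0    560    420 191553] [279. 176.] [600.  36.  20.]
[282.5, 233.7] 0.84 [602.  14.  20.]
[602.67013338 -13.99847698  23.0712084 ]
```

View pics/w4.png

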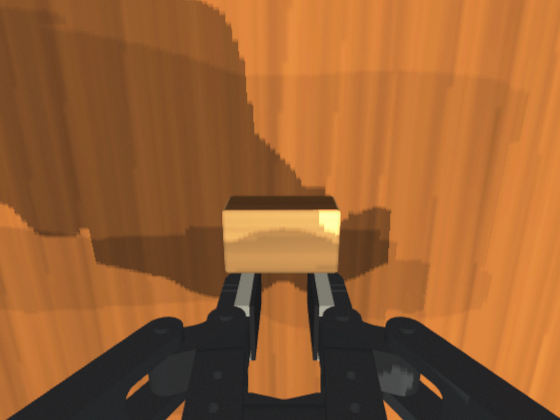

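B sits square and centred on the fork (282,234 px). I'll push it in, then travel behind A.

Emit:
step_arm(
  rows=[
    [0.1, 0.01, 0, 0, 0, 0, -0.53],
    [0.2, 0.02, 0, 0, 0, 0, -0.53],
    [0.3, 0.03, 0, 0, 0, 0, -0.53],
    [0.4, 0.04, 0, 0, 0, 0, -0.53],
    [0.5, 0.05, 0, 0, 0, 0, -0.53],
    [0.6, 0.06, 0, 0, 0, 0, -0.53],
    [0.7, 0.07, 0, 0, 0, 0, -0.53],
    [0.8, 0.08, 0, 0, 0, 0, -0.53],
    [0.9, 0.08, 0, 0, 0, 0, -0.53],
  ],
)

```text
t: 13.8
tcp_pos: [609.3, 57.6, 23.1]
eef_rot: [2.222, 2.221, 0.0]
force: [0.6, -0.2, 0.4]
finger_gap: 20.1
grip_force: 0.1
```

Emit:
step_arm(
  rows=[
    [0.1, 0, 0, 0, 0, 0, -0.53],
    [0.2, 0, 0, 0, 0, 0, -0.53],
    [0.3, 0, 0, 0, 0, 0, -0.53],
    [0.4, 0, 0, 0, 0, 0, -0.53],
    [0.5, 0, 0, 0, 0, 0, -0.53],
    [0.6, 0, 0, 0, 0, 0, -0.53],
    [0.7, 0, 0, 0, 0, 0, -0.53],
    [0.8, 0, 0, 0, 0, 0, -0.53],
    [0.9, 0, 0, 0, 0, 0, -0.53],
  ],
)

```text
t: 14.7
tcp_pos: [609.2, 129.6, 23.1]
eef_rot: [2.222, 2.221, 0.0]
force: [0.6, -0.2, 0.2]
finger_gap: 20.2
grip_force: 0.1
```

Emit:
step_arm(
  rows=[
    [0.1, 0, 0, 0, 0, 0, -0.53],
    [0.2, 0, 0, 0, 0, 0, -0.53],
    [0.3, 0, 0, 0, 0, 0, -0.53],
    [0.4, 0, 0, 0, 0, 0, -0.53],
    [0.45, 0, 0, 0, 0, 0, -0.53],
    [0.35, 0, 0, 0, 0, 0, -0.53],
    [0.35, 0, 0, 0, 0, 0, -0.53],
    [0.35, 0, -0.5, 0, 0, 0, -0.53],
    [0.35, 0, -1, 0, 0, 0, -0.53],
    [0.35, 0, -1, 0, 0, 0, -0.53],
  ],
)

```text
t: 15.7
tcp_pos: [613.2, 157.2, 109.1]
eef_rot: [2.22, 2.216, 0.013]
force: [1.4, 0.3, -0.0]
finger_gap: 20.2
grip_force: 0.0
```

Emit:
step_arm(
  rows=[
    [-0.44, -0.09, 0, 0, 0, 0, -0.53],
    [-0.88, -0.18, 0, 0, 0, 0, -0.53],
    [-0.88, -0.18, 0, 0, 0, 0, -0.53],
  ],
)

```text
t: 16.0
tcp_pos: [593.3, 82.5, 102.6]
eef_rot: [2.227, 2.216, -0.004]
force: [-0.6, 0.1, -0.7]
finger_gap: 19.9
grip_force: 0.0
```

Emit:
step_arm(
  rows=[
    [-0.44, -0.09, 0, 0, 0, 0, -0.53],
    [-0.88, -0.18, 0, 0, 0, 0, -0.53],
    [-0.88, -0.18, 0, 0, 0, 0, -0.53],
  ],
)

```text
t: 16.3
tcp_pos: [579.1, 12.7, 102.6]
eef_rot: [2.227, 2.216, -0.003]
force: [0.3, -0.5, -0.6]
finger_gap: 19.9
grip_force: 0.0
```

Emit:
step_arm(
  rows=[
    [-0.44, -0.09, 0, 0, 0, 0, -0.53],
    [-0.88, -0.18, 0, 0, 0, 0, -0.53],
    [-0.88, -0.18, 0, 0, 0, 0, -0.53],
  ],
)

```text
t: 16.6
tcp_pos: [565.2, -57.0, 102.8]
eef_rot: [2.227, 2.216, -0.002]
force: [-0.1, -0.5, -0.7]
finger_gap: 20.2
grip_force: 0.0
```

Emit:
step_arm(
  rows=[
    [-0.44, -0.09, 0, 0, 0, 0, -0.53],
    [-0.88, -0.18, 0, 0, 0, 0, -0.53],
    [-0.88, -0.18, 0, 0, 0, 0, -0.53],
  ],
)

```text
t: 16.9
tcp_pos: [551.2, -126.9, 102.9]
eef_rot: [2.226, 2.216, -0.001]
force: [0.2, 0.9, -0.6]
finger_gap: 20.0
grip_force: 0.0
```

Emit:
step_arm(
  rows=[
    [-0.44, -0.09, 0, 0, 0, 0, -0.53],
    [-0.88, -0.18, 0, 0, 0, 0, -0.53],
    [-0.88, -0.18, 0, 0, 0, 0, -0.53],
    [-0.88, -0.18, 0, 0, 0, 0, -0.53],
  ],
)

```text
t: 17.3
tcp_pos: [537.4, -194.3, 102.9]
eef_rot: [-2.223, -2.219, -0.002]
force: [-0.6, 0.3, 0.6]
finger_gap: 20.1
grip_force: 0.0
```

```bash
python3 - <<'E'
from h import *
f=ctrl.grab_frame("scene")[:,:,::-1].copy(); blobs("scene",f,(210,140,440,238),20)
f=ctrl.grab_frame("side")[:,:,::-1].copy(); blobs("side",f,(150,120,340,270),20)
print(ctrl.get_state()["tcp_pos"])
E
```

```text
scene [241.3 188.2] 122 [ 525. -211.] [ 525. -211.] [25. 43.] 37
scene [407.5 197.1] 135 [537. 219.] [537. 219.] [44. 25.] 16
scene [399.5 218.2] 150 [606. 191.] [606. 191.] [26. 44.] 89
side [326.7 132.5] 60 [851.  77.] [860.  79.] [89. 32.] 8
side [221.  138.8] 92 [608. 192.] [608. 192.] [43. 24.] 2
side [191.1 141.7] 95 [539. 220.] [539. 220.] [42. 24.] 16
side [275.1 248. ] 199 [ 525. -212.] [ 525. -211.] [24. 42.] 39
[ 537.34661378 -193.55514086  102.89278434]
```

B (607,191) and C (538,219) are both inside. Now A.

Emit:
step_arm(
  rows=[
    [-0.43, -0.11, 0, 0, 0, 0, -0.53],
    [-0.86, -0.22, 0, 0, 0, 0, -0.53],
    [-0.86, -0.22, 0, 0, 0, 0, -0.53],
    [-0.86, -0.22, 0.5, 0, 0, 0, -0.53],
    [-0.86, -0.22, 0.9, 0, 0, 0, -0.53],
    [-0.86, -0.22, 1, 0, 0, 0, -0.53],
    [-0.86, -0.22, 1, 0, 0, 0, -0.53],
  ],
)

```text
t: 18.1
tcp_pos: [518.6, -261.9, 22.0]
eef_rot: [-2.218, -2.22, 0.001]
force: [-0.3, 0.6, 0.2]
finger_gap: 20.2
grip_force: 0.0
```

Emit:
step_arm(
  rows=[
    [0.1, 0, 0, 0, 0, 0, -0.53],
    [0.2, 0, 0, 0, 0, 0, -0.53],
    [0.3, 0, 0, 0, 0, 0, -0.53],
    [0.4, 0, 0, 0, 0, 0, -0.53],
    [0.5, 0, 0, 0, 0, 0, -0.53],
    [0.6, 0, 0, 0, 0, 0, -0.53],
    [0.7, 0, 0, 0, 0, 0, -0.53],
    [0.8, 0, 0, 0, 0, 0, -0.53],
    [0.9, 0, 0, 0, 0, 0, -0.53],
  ],
)

```text
t: 19.0
tcp_pos: [519.3, -191.2, 23.1]
eef_rot: [-2.222, -2.22, 0.0]
force: [-0.0, -0.6, -1.3]
finger_gap: 19.9
grip_force: 0.0
```

Emit:
step_arm(
  rows=[
    [0.1, -0.02, 0, 0, 0, 0, -0.53],
    [0.2, -0.04, 0, 0, 0, 0, -0.53],
    [0.3, -0.06, 0, 0, 0, 0, -0.53],
    [0.4, -0.08, 0, 0, 0, 0, -0.53],
    [0.5, -0.1, 0, 0, 0, 0, -0.53],
  ],
)

```text
t: 19.5
tcp_pos: [511.2, -151.2, 23.1]
eef_rot: [-2.222, -2.22, 0.0]
force: [0.6, -0.1, 0.5]
finger_gap: 20.1
grip_force: 0.0
```

```bash
python3 - <<'E'
from h import *
f=ctrl.grab_frame("wrist")[:,:,::-1].copy(); cv2.imwrite("pics/w5.png",f)
for r in ctrl.find_in("wrist","offcut1_mid"): print(r["xy"],r["p"],ray("wrist",r["xy"],20).round())
print(ctrl.get_state()["tcp_pos"])
E
```

```text
[83.4, 231.4] 0.73 [ 436. -122.   20.]
[537.0, 381.3] 0.71 [ 619. -192.   20.]
[ 510.91017824 -150.73852612   23.00667533]
```

View pics/w5.png

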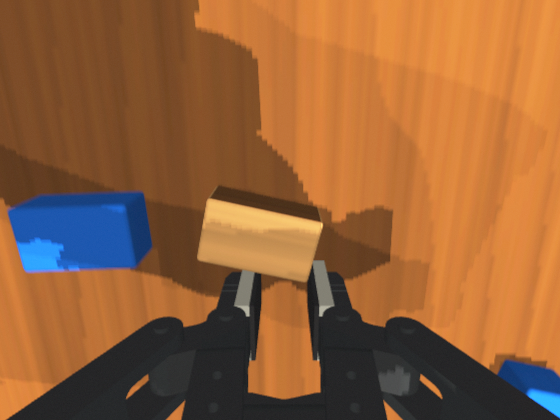

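A rests on both fingers at (262,237) px, clear of the blue block at (80,232). I'll push it straight in, then retreat.

Emit:
step_arm(
  rows=[
    [0.1, 0, 0, 0, 0, 0, -0.53],
    [0.2, 0, 0, 0, 0, 0, -0.53],
    [0.3, 0, 0, 0, 0, 0, -0.53],
    [0.4, 0, 0, 0, 0, 0, -0.53],
    [0.5, 0, 0, 0, 0, 0, -0.53],
    [0.6, 0, 0, 0, 0, 0, -0.53],
    [0.7, 0, 0, 0, 0, 0, -0.53],
    [0.8, 0, 0, 0, 0, 0, -0.53],
    [0.9, 0, 0, 0, 0, 0, -0.53],
  ],
)

```text
t: 20.5
tcp_pos: [511.5, -79.1, 23.1]
eef_rot: [-2.222, -2.221, 0.0]
force: [0.1, 0.4, 0.1]
finger_gap: 20.0
grip_force: 0.1
```

Emit:
step_arm(
  rows=[
    [0.1, 0, 0, 0, 0, 0, -0.53],
    [0.2, 0, 0, 0, 0, 0, -0.53],
    [0.3, 0, 0, 0, 0, 0, -0.53],
    [0.4, 0, 0, 0, 0, 0, -0.53],
    [0.5, 0, 0, 0, 0, 0, -0.53],
    [0.6, 0, 0, 0, 0, 0, -0.53],
    [0.7, 0, 0, 0, 0, 0, -0.53],
    [0.8, 0, 0, 0, 0, 0, -0.53],
    [0.9, 0, 0, 0, 0, 0, -0.53],
  ],
)

```text
t: 21.4
tcp_pos: [511.5, -7.2, 23.1]
eef_rot: [-2.222, -2.221, -0.0]
force: [0.2, 0.1, 0.3]
finger_gap: 19.8
grip_force: 0.1
```

Emit:
step_arm(
  rows=[
    [0.1, 0, 0, 0, 0, 0, -0.53],
    [0.2, 0, 0, 0, 0, 0, -0.53],
    [0.3, 0, 0, 0, 0, 0, -0.53],
    [0.4, 0, 0, 0, 0, 0, -0.53],
    [0.5, 0, 0, 0, 0, 0, -0.53],
    [0.6, 0, 0, 0, 0, 0, -0.53],
    [0.7, 0, 0, 0, 0, 0, -0.53],
    [0.8, 0, 0, 0, 0, 0, -0.53],
    [0.9, 0, 0, 0, 0, 0, -0.53],
  ],
)

```text
t: 22.3
tcp_pos: [511.6, 64.8, 23.1]
eef_rot: [-2.222, -2.221, 0.0]
force: [0.4, -0.0, -0.9]
finger_gap: 20.3
grip_force: 0.1
```

Emit:
step_arm(
  rows=[
    [0.1, 0, 0, 0, 0, 0, -0.53],
    [0.2, 0, 0, 0, 0, 0, -0.53],
    [0.3, 0, 0, 0, 0, 0, -0.53],
    [0.4, 0, 0, 0, 0, 0, -0.53],
    [0.5, 0, 0, 0, 0, 0, -0.53],
    [0.6, 0, 0, 0, 0, 0, -0.53],
    [0.7, 0, 0, 0, 0, 0, -0.53],
    [0.8, 0, 0, 0, 0, 0, -0.53],
    [0.9, 0, 0, 0, 0, 0, -0.53],
    [0.9, 0, 0, 0, 0, 0, -0.53],
  ],
)

```text
t: 23.3
tcp_pos: [511.7, 137.2, 23.1]
eef_rot: [-2.221, -2.222, -0.001]
force: [0.5, -0.5, -0.5]
finger_gap: 20.1
grip_force: 0.0
```

Emit:
step_arm(
  rows=[
    [-0.1, 0, 0, 0, 0, 0, -0.53],
    [-0.1, 0, 0, 0, 0, 0, -0.53],
    [-0.1, 0, -0.5, 0, 0, 0, -0.53],
    [-0.1, 0, -1, 0, 0, 0, -0.53],
    [-0.5, 0, -1, 0, 0, 0, -0.53],
    [-1, 0, -1, 0, 0, 0, -0.53],
    [-1, 0, -1, 0, 0, 0, -0.53],
  ],
)

```text
t: 24.0
tcp_pos: [511.3, 52.3, 103.5]
eef_rot: [2.227, 2.214, -0.002]
force: [0.1, 0.4, -0.8]
finger_gap: 20.0
grip_force: 0.0
```

Emit:
step_arm(
  rows=[
    [-0.5, 0, -0.5, 0, 0, 0, -0.53],
    [-1, 0, -1, 0, 0, 0, -0.53],
    [-1, 0, -1, 0, 0, 0, -0.53],
    [-1, 0, -1, 0, 0, 0, -0.53],
  ],
)

```text
t: 24.4
tcp_pos: [512.7, -25.0, 184.7]
eef_rot: [2.224, 2.216, 0.004]
force: [0.6, -0.1, 0.1]
finger_gap: 20.1
grip_force: 0.0
```

```bash
python3 - <<'E'
from h import *
f=ctrl.grab_frame("scene")[:,:,::-1].copy(); blobs("scene",f,(210,140,440,238),20); cv2.imwrite("pics/end.png",f)
for n,z in [("garlic_keeper",60),("timer",16),("basting_brush",9),("tongs",11)]:
    r=ctrl.find_in("scene",n)[:1]
    for q in r: print(n,np.round(q["xy"]))
f=ctrl.grab_frame("side")[:,:,::-1].copy(); blobs("side",f,(150,120,280,270),20)
E
```

```text
scene [384.5 185.8] 127 [501. 163.] [501. 163.] [25. 44.] 71
scene [407.5 197.1] 135 [537. 219.] [537. 219.] [44. 25.] 16
scene [399.5 218.2] 150 [606. 191.] [606. 191.] [26. 44.] 89
garlic_keeper [334. 272.]
timer [250. 263.]
basting_brush [187. 225.]
tongs [149. 189.]
side [191.1 141.7] 95 [539. 220.] [539. 220.] [42. 24.] 16
side [186.  156.6] 113 [502. 165.] [502. 164.] [27. 44.] 74
```

View pics/end.png

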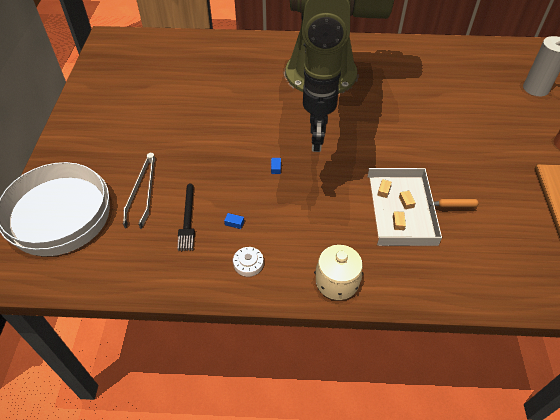

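All three oak blocks lie in the pan at (385,186), (407,198) and (399,219) px, everything else is where it was, and the arm is clear.

```bash
python3 -c "
from rig import ctrl
print(ctrl.finish_job())"
```

```text
the job is handed in; nothing more can be done
None
```

I swept all three oak offcuts into the ash pan and handed the job in at about 25 s of the 72 s; the final picture shows them wholly inside, with the keeper, timer, brush and tongs apparently unmoved, but no verdict came back.

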